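# Load and index the sample carousel

## Task

Stand the orange-lidded sample jar upright in the empty cup of the carousel and let go of it. Then push the carousel round counter-clockwise (seen from above), gently, until that jar is at the station under the camera head and the spring plunger has dropped fully into its notch there; stop in that notch, let go, and leave the other loose things on the bench alone.

Things in the scene. Friction and masses are not known exactly. Their poses are not given: they have to be found in the camera images.
- sample_mid (a point): Centre (half-way up, 20 mm above its underside) of the sample jar: closed upright white cylinder, 37 mm across, 40 mm tall, about 60 g, orange lid (top 8 mm). It starts loose on the bench to the robot's left; a similar blue-lidded jar and a brass weight stand near it, in varying order.
- carousel: The turning carousel. Origin: on its vertical axis at the underside of the grey deck; z up, x points to the empty cup. Deck: disc 266 mm across, 8 mm thick. Three cups at 80 mm radius, 120 degrees apart; the other two hold fixed grey-lidded jars (tops 50 mm above the origin). It turns with a drag of 1 to 4 N at the pegs and stays where left. Push with no more than 20 N.
- cup (a point): Centre of the inner floor of the empty cup, 10 mm above the deck's underside. Cup 43 mm inside, 49 mm outside, rim 14 mm above this point. The plunger starts on the plain rim.
- peg0 (a point): Top of the red push peg 85 degrees counter-clockwise of the empty cup. Each peg is upright, 12 mm across, at 110 mm radius, and stands 36 mm above the deck's top face (its top is 44 mm above the deck's underside).
- peg1 (a point): Top of the red push peg 155 degrees clockwise of the empty cup (same sizes); usually the easiest to push, as it goes round the side away from the camera head. For the cup to reach the point under the head it must itself arrive 155 degrees clockwise of that point.
- peg2 (a point): Top of the red push peg 35 degrees clockwise of the empty cup (same sizes). Feel at a peg: a light drag; then the plunger falls in, drawing the carousel a few degrees ahead by itself, and the notch's far side stops it firmly: pushing on only raises the force past 20 N. Let go at the first clear rise.
- head (a point): Centre of the underside of the fixed camera head (disc 60 mm across), 170 mm above the bench, over the circle of 80 mm radius about the carousel's axis. Its arm (up to 233 mm high) and 24 mm post (253 mm high) stand outward of it, the post 185 mm from the axis. The empty cup starts 75 to 105 degrees of counter-clockwise turn before the point under it.
- plunger (a joint): Spring plunger at the rim (blue block 59 mm high, red knob out to 245 mm from the axis; robot-and-head side): its position in m, about 0.0075 on the plain rim, 0 when seated in one of three notches (one per cup). The block is clamped by hand, so the notch is met with the cup up to 12 degrees before or after the point under the head: find it by feel or by this value.
- spare: Bystander: blue-lidded jar, 37 mm across, 40 mm tall; origin at the centre of its underside.
- weight: Bystander: brass knob weight, 38 mm across, 50 mm tall; origin at the centre of its underside.
- mouse: Bystander: grey computer mouse, 60 mm across, 34 mm tall, to the robot's right; origin at the centre of its underside.
- base: Fixed white base under the carousel. Origin: on the carousel's axis at bench height, z up. Plate 340 mm along its x (170 either way) and 360 mm along its y (from -210 to +150), top 27 mm above the bench; the deck's underside is 40 mm above the bench. The camera head stands at its -y side.
There are look-alikes about, which are no part of the job. What is shaped like the part that bears sample_mid but purple or turquoise is not meant.

How it is judged:
By the outcome, as a careful person would: the job done as asked, in the order asked, and still so for the second after the job is handed in, with the robot touching nothing.
It also fails if it takes over 72 s, if anything falls off the work surface, if the arm or the gripper's body presses on something with over 40 N, if the wrist force passes 120 N, or if a joint passes its speed limit or range.

## Robot

A 6-joint arm with a two-finger parallel gripper is mounted at the origin on the work surface. World frame = base frame: x ahead of the robot, y to its left, z up, the work surface at z = 0. Lengths are in m, angles in rad, forces in N, time in s.
With the tool pointing down it reaches from about 0.35 to 0.8 m from the base axis. Payload 7.3 kg.
Tool frame: the origin (TCP) lies midway between the tips of the shut fingers; the grasp point (between the pads) lies ctrl.grasp_offset behind it (ctrl.grasp_offset is the distance from the TCP to the grasp point, in m); z points along the fingers, y is the line along which they close (so a half turn about z gives the same grasp; the last joint's range is limited). The gripper opens to 85 mm and grips with 20 to 120 N. Pads are 22 mm wide; open, the fingers measure 114 mm over their backs; the gripper's body (76 mm by 85 mm) begins 54 mm behind the grasp point. The pads swing forward as they close: fully open they stand 13 mm farther back than shut.
Start: joints at [-1.465, 0.342, 1.524, -0, 1.275, -0.146], TCP at [0.131, -0.508, 0.231] pointing down, gripper open.
Joint ranges: [-2.53, 2.53], [-0.77, 2.02], [0.04, 2.7], [-1, 4.14], [0.28, 2.66], [-3.11, 3.11]. Speed limits (rad/s): [2.57, 2.57, 3.14, 3.14, 3.14, 3.14].

## Interface

Orientations are given as a unit quaternion [w, x, y, z].
In Python, from rig import ctrl, camera, get_calibration, workorder gives the robot as it stands. The module is installed in compiled form; this text tells all that it offers.
- The arm moves only by the tool jog_arm, never from a script. Its argument "deltas" is a list of rows, each an object of numbers: "claw": the closure, from 0 (fully open) to 1 (shut); "tx", "ty", "tz": the shift along the tool's x, y, z in units of 25 mm (1.0 is 25 mm); "spin": the turn about the tool's z in degrees. In form: [{"claw": .., "tx": .., "ty": .., "tz": .., "spin": ..}, ...]. A call has 1 to 5 rows; each row shifts and turns the commanded pose from where the row before left it, along the tool's axes as they then stand; what a row does not reach is not made up. A row lasts 1/10 s, in which the tool goes at most 50 mm and 8.59 degrees, less where a joint would pass 70% of its speed; a pose out of reach is approached as far as the arm can. A call is refused whole if a number of a shift passes 1 or a number of a turn 8.59, either way. A call with a gripper value outside its range is refused whole. The fingers move at their own pace and stop on an object; "newtons" is the grip in N (left out, the last holds). Time passes only in rows, so rows that do not move let the fingers close. It gives the time, the measured TCP pose, the force, the opening and the grip force at its end, in the units of the state.
- ctrl.sense(): the state, without advancing time (a new reading comes with each control period).
- camera(name): name is "side" or "top" or "wrist"; returns (picture, depth): 384x512x3 uint8, blue, green, red; 384x512 float32, m along the optical axis (not along the pixel's ray), 0 where there is no reading.
- get_calibration(name): a dict with "fx", "fy", "cx", "cy" (pixels), "world_to_cam" (4x4, takes a point from world to camera coordinates); the wrist camera has in their place "hand_eye" (4x4, takes a point from camera to tool coordinates, whose origin is the TCP and whose axes are the flange's). Camera axes: x right, y up, looking along -z (the intrinsics and any distortion apply to the point x, -y, -z); pixel columns grow to the right and rows downward; lengths in m; the calibration is good to about 2 mm. The wrist camera is an equidistant fisheye: a pixel r from the principal point sees the ray r / f radians off the axis. A picture is of the moment at which its call begins: read the wrist's pose just before it. get_calibration takes no time and is no camera call.
- workorder.finish_job(): hands the job in; it is judged then, once.
The state is a dict: "time_s": time; "qpos": joint angles; "joint_velocities": joint speeds; "effort": joint torques, N m; "tcp_pos": TCP position; "tcp_rot": TCP orientation; "ft_force": force on the tool from outside, world axes, zero at the start; "ft_torque": the same for the moment, N m; "width": finger opening in m; "gripper_force": force on a finger pad.
Only numpy, scipy, OpenCV 4.12 (cv2) and the standard library are available. Lean on these libraries where they do the work, as an engineer would, in place of code of your own. Each camera call takes 0.05 s, during which the arm holds its last target. There are 200 camera calls.

## Working session

There is one attempt and no reset: what is moved stays moved. The work goes in short steps, Python scripts to look and compute and a tool call to move; the robot and the scene stay as the last step left them, time stands still between calls to the robot, and variables do not carry over. Pictures are saved under pics/ and viewed, at most 10 in all, crops included, and the job is handed in when it is done.

Besides the shell and the picture viewer there is one more tool, called after "Call:" as name([rows], argument=value, ...), one row to a line, values as JSON. jog_arm: Moves the arm, as the interface text tells. Its arguments: {"type":"object","properties":{"deltas":{"type":"array"},"newtons":{"type":"number"}},"required":["deltas"]}

```bash
mkdir -p pics
cat > h.py <<'E'
import numpy as np, cv2
from rig import ctrl, camera, get_calibration
def pt(name,u,v,d):
    c=get_calibration(name); z=d
    p=np.array([(u-c['cx'])/c['fx']*z, -(v-c['cy'])/c['fy']*z, -z,1])
    return (np.linalg.inv(np.array(c['world_to_cam']))@p)[:3]
def cloud(name,d):
    c=get_calibration(name); v,u=np.mgrid[:384,:512]
    P=np.stack([(u-c['cx'])/c['fx']*d,-(v-c['cy'])/c['fy']*d,-d,np.ones_like(d)],-1)
    return (P@np.linalg.inv(np.array(c['world_to_cam'])).T)[...,:3]
E
python3 - <<'E'
from h import *
for n in('top','side'):
    im,d=camera(n); np.savez('pics/'+n,im=im,d=d); cv2.imwrite(f'pics/{n}0.png',cv2.resize(im,(800,600)))
    c=get_calibration(n); print(n,{k:np.round(v,3).tolist() for k,v in c.items()})
print(ctrl.sense(), ctrl.grasp_offset); print(np.round(get_calibration('wrist')['hand_eye'],3))
E
```

```text
top {'fx': 413.921, 'fy': 413.921, 'cx': 255.236, 'cy': 189.662, 'world_to_cam': [[0.003, -1.0, 0.004, 0.02], [0.978, 0.004, 0.207, -0.55], [-0.207, 0.003, 0.978, -1.102], [0.0, 0.0, 0.0, 1.0]]}
side {'fx': 460.62, 'fy': 460.62, 'cx': 255.452, 'cy': 189.048, 'world_to_cam': [[-0.72, -0.694, 0.014, 0.41], [0.499, -0.504, 0.705, -0.351], [-0.482, 0.515, 0.709, -1.13], [0.0, 0.0, 0.0, 1.0]]}
{'time_s': 0.1, 'qpos': array([-1.46500449e+00,  3.42653231e-01,  1.52491348e+00,  2.76686222e-05,
        1.27541145e+00, -1.45974364e-01]), 'joint_velocities': array([ 7.11222669e-04, -9.76296067e-05, -2.30143431e-03,  5.84769954e-05,
        5.47845168e-04, -2.42194203e-03]), 'effort': array([ 1.23010017e-03, -4.34449375e+01, -2.46490717e+01, -2.03597683e-04,
        4.72404281e-03, -1.75642447e-05]), 'tcp_pos': array([ 0.13079004, -0.5080802 ,  0.23069816]), 'tcp_rot': array([-6.92348141e-04,  9.92087449e-01,  1.25546860e-01,  2.71470484e-05]), 'ft_force': array([-0.75763419,  0.20206534, -0.34134205]), 'ft_torque': array([0.03166706, 0.02175462, 0.04546669]), 'gripper_force': 0.0, 'width': 0.08558783913450813} 0.0187
[[-0.     0.945  0.326  0.084]
 [ 1.     0.     0.001 -0.   ]
 [ 0.001  0.326 -0.945 -0.143]
 [ 0.     0.     0.     1.   ]]
```

View pics/top0.png

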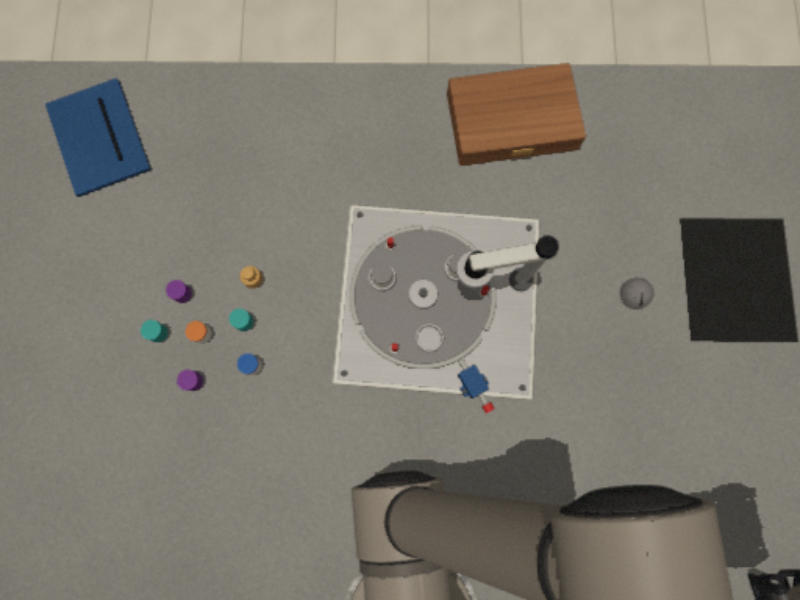

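View pics/side0.png

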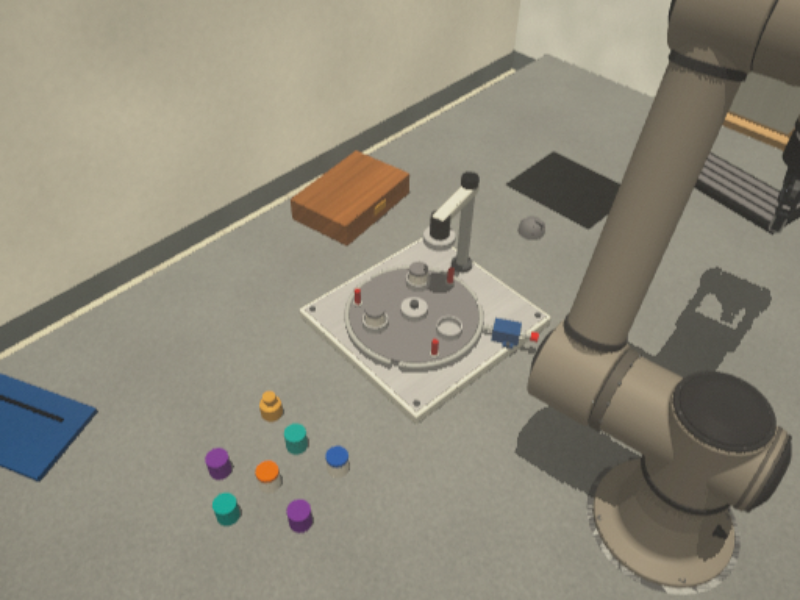

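Top view (800x600): orange jar at (196,331), empty cup at (429,338), pegs at (390,242), (395,347) and (485,290), and axis at (423,293). The head is near (475,265). Side view: orange jar at (267,472), empty cup at (449,327). Next I'll measure all of these in both views.

```bash
cat > m.py <<'E'
from h import *
from scipy import ndimage as N
def blobs(n,roi=None):
    f=np.load(f'pics/{n}.npz'); im,d=f['im'],f['d']; P=cloud(n,d)
    hsv=cv2.cvtColor(im,cv2.COLOR_BGR2HSV); H,S,V=[hsv[...,i].astype(int) for i in range(3)]
    for c,(a,b) in dict(red=(-6,4),orange=(5,14),brass=(15,24),turq=(78,92),blue=(100,118),purple=(130,155)).items():
        Hh=np.where(H>170,H-180,H); l,k=N.label((Hh>=a)&(Hh<=b)&(S>120)&(V>60))
        for i in range(1,k+1):
            m=l==i
            if 4<m.sum()<600:
                p=P[m]; p=p[d[m]>0]; t=p[p[:,2]>np.percentile(p[:,2],90)-.006]
                v,u=np.nonzero(m); print(n,c,m.sum(),'px',u.mean().round(1),v.mean().round(1),'top mid',((t.min(0)+t.max(0))/2).round(4),'mean',t.mean(0).round(4),'ext',(np.ptp(t,axis=0)).round(3))
for n in('top','side'): blobs(n)
E
python3 m.py
python3 - <<'E'
from h import *
# deck fit per view: points at z ~0.048
for n in('top','side'):
    f=np.load(f'pics/{n}.npz'); P=cloud(n,f['d']); q=P.reshape(-1,3)
    q=q[(abs(q[:,0]-.55)<.35)&(abs(q[:,1]-0)<.35)]
    for lo,hi in((.02,.034),(.043,.053)):
        s=q[(q[:,2]>lo)&(q[:,2]<hi)]; print(n,lo,len(s),s[:,2].mean().round(4),cv2.minAreaRect(s[:,:2].astype(np.float32)))
    im=f['im']
    a=im[120:260,205:360] if n=='top' else im[100:245,190:355]
    cv2.imwrite(f'pics/{n}c.png',cv2.resize(a,None,fx=3.6,fy=3.6,interpolation=cv2.INTER_CUBIC))
a=cv2.imread('pics/topc.png');b=cv2.imread('pics/sidec.png');print(a.shape,b.shape)
E
```

```text
top red 23 px 249.6 154.9 top mid [0.6459 0.0386 0.0847] mean [0.6468 0.0386 0.0843] ext [0.01  0.008 0.008]
top red 23 px 309.9 185.5 top mid [ 0.5595 -0.1296  0.0845] mean [ 0.5596 -0.1298  0.0829] ext [0.009 0.008 0.007]
top red 17 px 252.4 221.9 top mid [0.4565 0.0294 0.0846] mean [0.4567 0.0297 0.0836] ext [0.008 0.008 0.006]
top red 30 px 312.0 260.5 top mid [ 0.3546 -0.1331  0.0534] mean [ 0.355  -0.1337  0.0513] ext [0.014 0.017 0.01 ]
top orange 133 px 125.0 211.4 top mid [0.4904 0.3879 0.041 ] mean [0.4896 0.3882 0.0402] ext [0.035 0.034 0.008]
top brass 57 px 333.5 96.9 top mid [ 0.8397 -0.2134  0.0449] mean [ 0.8396 -0.2111  0.0439] ext [0.007 0.04  0.009]
top brass 146 px 160.4 177.0 top mid [0.5941 0.2971 0.0505] mean [0.5942 0.2971 0.0501] ext [0.022 0.02  0.009]
top turq 153 px 153.9 204.2 top mid [0.5122 0.3106 0.0408] mean [0.512  0.3107 0.0404] ext [0.032 0.035 0.008]
top turq 176 px 98.2 211.6 top mid [0.4905 0.4677 0.0417] mean [0.4908 0.4677 0.0401] ext [0.034 0.035 0.01 ]
top blue 127 px 158.0 232.4 top mid [0.4318 0.2921 0.0412] mean [0.4311 0.2924 0.0404] ext
[... 2379 characters left out ...]
ean [0.5618 0.4303 0.0389] ext [0.034 0.035 0.008]
side purple 158 px 190.6 326.5 top mid [0.399  0.3983 0.0404] mean [0.3985 0.3983 0.0395] ext [0.035 0.034 0.009]
top 0.02 6973 0.027 ((0.6412953734397888, 0.003301680088043213), (0.6104792356491089, 0.5127050876617432), 84.04138946533203)
top 0.043 5674 0.0481 ((0.6402857303619385, 0.007269471883773804), (0.5901278853416443, 0.5381864905357361), 80.8360366821289)
side 0.02 4948 0.0264 ((0.636703372001648, 0.007991284132003784), (0.5984945893287659, 0.5415995121002197), 81.1361083984375)
side 0.043 3923 0.0476 ((0.6666500568389893, 0.014386206865310669), (0.5046007633209229, 0.6645143628120422), 69.74748992919922)
(504, 558, 3) (522, 594, 3)
```

View pics/topc.png

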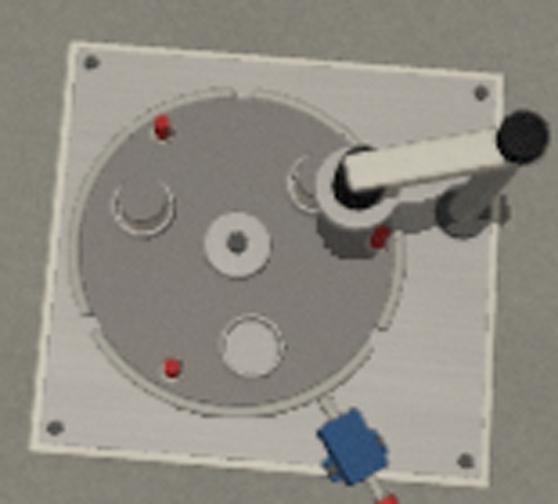

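View pics/sidec.png

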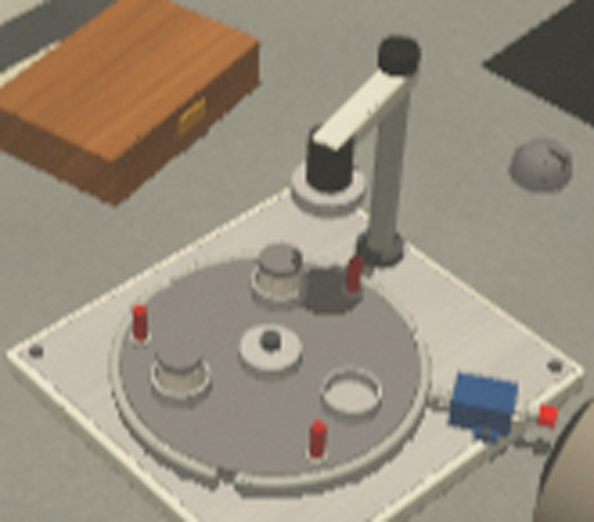

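The crops show the empty cup at the bottom, open, with its centre at about (252,346) in the top crop. Peg1 is at (162,128), peg2 at (172,368) and peg0 at (380,238). The plunger block is at (350,445).

```bash
cat >> h.py <<'E'
def plan(dst,cur=None,psi=None):
    "deltas (units of 25 mm) in tool axes from the present pose to dst"
    s=ctrl.sense(); p=s['tcp_pos'] if cur is None else np.array(cur)
    q=s['tcp_rot']; ps=np.degrees(2*np.arctan2(q[2],q[1])) if psi is None else psi
    c,n=np.cos(np.radians(ps)),np.sin(np.radians(ps)); d=np.array(dst)-p
    return np.round([(c*d[0]+n*d[1])/.025,(n*d[0]-c*d[1])/.025,-d[2]/.025],2), round(ps,1)
E
python3 - <<'E'
from h import *
from scipy.optimize import least_squares
T=[[.6463,.0386],[.5596,-.1297],[.4566,.0296]]; S=[[.644,.0408],[.5548,-.1273],[.4521,.0318]]
for X in(T,S,(np.array(T)+S)/2):
    X=np.array(X)
    f=lambda p:(p[:2]+.11*np.c_[np.cos(p[2]+np.radians([-155,85,-35])),np.sin(p[2]+np.radians([-155,85,-35]))]-X).ravel()
    r=least_squares(f,[.55,-.02,np.pi]); p=r.x
    print('axis',p[:2].round(4),'cupang',np.degrees(p[2]).round(1),'cup',(p[:2]+.08*np.array([np.cos(p[2]),np.sin(p[2])])).round(4),'res',abs(r.fun).max().round(4))
for n in('top','side'):
    P=cloud(n,np.load(f'pics/{n}.npz')['d']).reshape(-1,3)
    for lo,hi in((.165,.2),(.2,.225),(.225,.24),(.245,.27)):
        s=P[(P[:,2]>lo)&(P[:,2]<hi)&(abs(P[:,0]-.6)<.15)&(abs(P[:,1]+.1)<.13)]
        if len(s): print(n,lo,len(s),s.min(0).round(3),s.max(0).round(3))
print('via',plan([.42,.0,.32],psi=45),plan([.488,.3885,.12],cur=[.42,0,.32],psi=50))
E
```

```text
axis [ 0.5542 -0.0205] cupang 187.8 cup [ 0.4749 -0.0313] res 0.0007
axis [ 0.5503 -0.0182] cupang 187.5 cup [ 0.471  -0.0287] res 0.001
axis [ 0.5522 -0.0194] cupang 187.7 cup [ 0.4729 -0.03  ] res 0.0007
top 0.165 258 [ 0.54  -0.208  0.167] [ 0.598 -0.07   0.2  ]
top 0.2 79 [ 0.552 -0.221  0.201] [ 0.582 -0.081  0.225]
top 0.225 521 [ 0.552 -0.22   0.225] [ 0.601 -0.082  0.239]
top 0.245 160 [ 0.572 -0.218  0.245] [ 0.606 -0.185  0.257]
side 0.165 287 [ 0.536 -0.208  0.165] [ 0.595 -0.067  0.2  ]
side 0.2 146 [ 0.548 -0.222  0.2  ] [ 0.581 -0.078  0.225]
side 0.225 276 [ 0.549 -0.22   0.225] [ 0.595 -0.08   0.24 ]
side 0.245 80 [ 0.568 -0.216  0.245] [ 0.6   -0.184  0.257]
via (array([22.55, -6.19, -3.57]), 45) (array([13.65, -7.91,  8.  ]), 50)
```

Call:
jog_arm([
  {"tz": -1, "spin": -7.2},
  {"tz": -1, "spin": -7.2},
  {"tz": -1, "spin": -7.2},
  {"tz": -1, "spin": -7.0},
  {"spin": -7.0},
])

```text
invalid input at $.deltas[0]: expected keys claw, tx, ty, tz, spin
```

Call:
jog_arm([
  {"claw": 0, "tx": 0, "ty": 0, "tz": -0.8, "spin": -7.2},
  {"claw": 0, "tx": 0, "ty": 0, "tz": -1, "spin": -7.2},
  {"claw": 0, "tx": 0, "ty": 0, "tz": -1, "spin": -7.2},
  {"claw": 0, "tx": 0, "ty": 0, "tz": -1, "spin": -7},
  {"claw": 0, "tx": 0, "ty": 0, "tz": 0, "spin": -7},
], newtons=25)

```text
time_s: 0.6
tcp_pos: [0.131, -0.5096, 0.3296]
tcp_rot: [0.003, 0.905, 0.425, -0.001]
ft_force: [0.2, -0.2, 0.1]
width: 0.0851
gripper_force: 0.0
```

```bash
python3 -c "
from h import *
print(ctrl.sense()['tcp_pos'],plan([.44,-.03,.32]))"
```

```text
[ 0.13096149 -0.50955719  0.32960802] (array([22.66, -2.73,  0.38]), np.float64(50.3))
```

Call:
jog_arm([
  {"claw": 0, "tx": 1, "ty": -0.12, "tz": 0, "spin": 0},
  {"claw": 0, "tx": 1, "ty": -0.12, "tz": 0, "spin": 0},
  {"claw": 0, "tx": 1, "ty": -0.12, "tz": 0, "spin": 0},
  {"claw": 0, "tx": 1, "ty": -0.12, "tz": 0, "spin": 0},
  {"claw": 0, "tx": 1, "ty": -0.12, "tz": 0, "spin": 0},
])

```text
time_s: 1.1
tcp_pos: [0.2, -0.4019, 0.3259]
tcp_rot: [-0.0, 0.906, 0.423, 0.0]
ft_force: [-0.5, -0.4, 0.1]
width: 0.0854
gripper_force: 0.0
```

Call:
jog_arm([
  {"claw": 0, "tx": 1, "ty": -0.12, "tz": 0, "spin": 0},
  {"claw": 0, "tx": 1, "ty": -0.12, "tz": 0, "spin": 0},
  {"claw": 0, "tx": 1, "ty": -0.12, "tz": 0, "spin": 0},
  {"claw": 0, "tx": 1, "ty": -0.12, "tz": 0, "spin": 0},
  {"claw": 0, "tx": 1, "ty": -0.12, "tz": 0, "spin": 0},
])

```text
time_s: 1.6
tcp_pos: [0.2688, -0.2965, 0.326]
tcp_rot: [-0.0, 0.906, 0.423, -0.0]
ft_force: [1.0, 0.3, -0.5]
width: 0.0855
gripper_force: 0.0
```

Call:
jog_arm([
  {"claw": 0, "tx": 1, "ty": -0.12, "tz": 0, "spin": 0},
  {"claw": 0, "tx": 1, "ty": -0.12, "tz": 0, "spin": 0},
  {"claw": 0, "tx": 1, "ty": -0.12, "tz": 0, "spin": 0},
  {"claw": 0, "tx": 1, "ty": -0.12, "tz": 0, "spin": 0},
  {"claw": 0, "tx": 1, "ty": -0.12, "tz": 0, "spin": 0},
])

```text
time_s: 2.1
tcp_pos: [0.3375, -0.1911, 0.3261]
tcp_rot: [-0.0, 0.906, 0.423, -0.0]
ft_force: [0.5, 0.1, -0.4]
width: 0.0856
gripper_force: 0.0
```

Call:
jog_arm([
  {"claw": 0, "tx": 1, "ty": -0.12, "tz": 0, "spin": 0},
  {"claw": 0, "tx": 1, "ty": -0.12, "tz": 0, "spin": 0},
  {"claw": 0, "tx": 1, "ty": -0.12, "tz": 0, "spin": 0},
  {"claw": 0, "tx": 1, "ty": -0.12, "tz": 0, "spin": 0},
  {"claw": 0, "tx": 1, "ty": -0.12, "tz": 0, "spin": 0},
])

```text
time_s: 2.6
tcp_pos: [0.4063, -0.0857, 0.326]
tcp_rot: [-0.0, 0.906, 0.423, -0.0]
ft_force: [0.3, -0.9, -0.5]
width: 0.0852
gripper_force: 0.0
```

```bash
python3 -c "
from h import *
print(ctrl.sense()['tcp_pos'],plan([.488,.3885,.15]))
im,d=camera('wrist');np.savez('pics/w1',im=im,d=d,p=ctrl.sense()['tcp_pos'],q=ctrl.sense()['tcp_rot'])
print({k:v for k,v in get_calibration('wrist').items() if k!='hand_eye'})"
```

```text
[ 0.40631695 -0.08567095  0.32601979] (array([16.63, -9.68,  7.04]), np.float64(50.0))
{'fx': 297.3186396354542, 'fy': 297.3186396354542, 'cx': 253.2736670651484, 'cy': 192.55259185562375}
```

Call:
jog_arm([
  {"claw": 0.2, "tx": 1, "ty": -0.6, "tz": 0.2, "spin": 0},
  {"claw": 0.2, "tx": 1, "ty": -0.6, "tz": 0.2, "spin": 0},
  {"claw": 0.2, "tx": 1, "ty": -0.6, "tz": 0.2, "spin": 0},
  {"claw": 0.2, "tx": 1, "ty": -0.6, "tz": 0.2, "spin": 0},
  {"claw": 0.2, "tx": 1, "ty": -0.6, "tz": 0.2, "spin": 0},
])

```text
time_s: 3.15
tcp_pos: [0.4287, 0.0583, 0.3008]
tcp_rot: [-0.0, 0.906, 0.423, -0.0]
ft_force: [0.5, -0.5, -0.8]
width: 0.0684
gripper_force: 0.0
```

Call:
jog_arm([
  {"claw": 0.2, "tx": 1, "ty": -0.6, "tz": 0.4, "spin": 0},
  {"claw": 0.2, "tx": 1, "ty": -0.6, "tz": 0.4, "spin": 0},
  {"claw": 0.2, "tx": 1, "ty": -0.6, "tz": 0.4, "spin": 0},
  {"claw": 0.2, "tx": 1, "ty": -0.6, "tz": 0.4, "spin": 0},
  {"claw": 0.2, "tx": 1, "ty": -0.6, "tz": 0.4, "spin": 0},
])

```text
time_s: 3.65
tcp_pos: [0.4516, 0.2022, 0.2506]
tcp_rot: [0.0, 0.906, 0.423, -0.0]
ft_force: [0.3, 0.0, 1.1]
width: 0.0684
gripper_force: 0.0
```

```bash
cat >> h.py <<'E'
def wcloud(z):
    c=get_calibration('wrist'); v,u=np.mgrid[:384,:512]; x,y=(u-c['cx'])/c['fx'],(v-c['cy'])/c['fy']
    r=np.hypot(x,y)+1e-9; t=np.tan(r)/r; d=z['d']
    P=np.stack([x*t*d,-y*t*d,-d,np.ones_like(d)],-1)@np.array(c['hand_eye']).T
    from scipy.spatial.transform import Rotation as R
    q=z['q']; return R.from_quat([q[1],q[2],q[3],q[0]]).apply(P[...,:3].reshape(-1,3)).reshape(384,512,3)+z['p']
def wsnap(name):
    s=ctrl.sense(); im,d=camera('wrist'); np.savez('pics/'+name,im=im,d=d,p=s['tcp_pos'],q=s['tcp_rot'])
    return dict(im=im,d=d,p=s['tcp_pos'],q=s['tcp_rot'])
E
python3 - <<'E'
from h import *
from scipy import ndimage as N
wsnap('w2')
for n in('w1','w2'):
    z=np.load(f'pics/{n}.npz'); im=z['im']; P=wcloud(z); print(n,z['p'])
    H,S,V=[cv2.cvtColor(im,cv2.COLOR_BGR2HSV)[...,i].astype(int) for i in range(3)]; H=np.where(H>170,H-180,H)
    for c,(a,b) in dict(red=(-6,4),orange=(5,14),turq=(78,92),blue=(100,118)).items():
        l,k=N.label((H>=a)&(H<=b)&(S>120)&(V>60))
        for i in range(1,k+1):
            m=l==i
            if m.sum()>25:
                p=P[m&(z['d']>0)]; t=p[p[:,2]>np.percentile(p[:,2],90)-.005]
                v,u=np.nonzero(m); print(c,m.sum(),u.mean().round(),v.mean().round(),((t.min(0)+t.max(0))/2).round(4),t.mean(0).round(4),np.ptp(t,axis=0).round(3))
print(plan([.488,.3885,.15]))
E
```

```text
w1 [ 0.4076635  -0.0834259   0.32598597]
red 71 226.0 66.0 [0.4584 0.0336 0.0833] [0.4582 0.0335 0.0839] [0.01  0.01  0.006]
red 84 358.0 112.0 [ 0.5595 -0.1252  0.0827] [ 0.5599 -0.1247  0.0836] [0.009 0.01  0.006]
red 100 247.0 198.0 [ 0.3571 -0.1304  0.051 ] [ 0.357  -0.1302  0.0511] [0.016 0.018 0.006]
orange 3970 487.0 37.0 [ 0.897  -0.1805  0.0599] [ 0.8764 -0.1627  0.0601] [0.144 0.186 0.007]
blue 67 253.0 181.0 [ 0.3826 -0.1135  0.0591] [ 0.383  -0.1127  0.0589] [0.014 0.026 0.003]
w2 [0.45157399 0.2022393  0.25055291]
red 133 447.0 172.0 [0.6464 0.0404 0.0825] [0.6462 0.0414 0.0831] [0.011 0.012 0.006]
red 102 439.0 285.0 [ 0.5596 -0.1271  0.0818] [ 0.5598 -0.1262  0.0825] [0.009 0.009 0.006]
orange 700 176.0 29.0 [0.4885 0.3894 0.0399] [0.4887 0.3889 0.0399] [0.036 0.036 0.006]
turq 103 146.0 2.0 [0.4801 0.4565 0.0368] [0.4795 0.4564 0.0367] [0.009 0.007 0.007]
turq 732 233.0 62.0 [0.5117 0.3121 0.0392] [0.5117 0.3122 0.04  ] [0.034 0.036 0.006]
blue 668 191.0 118.0 [0.4309 0.2931 0.0399] [0.4309 0.2934 0.04  ] [0.035 0.035 0.004]
(array([ 6.56, -3.57,  3.95]), np.float64(50.1))
```

Call:
jog_arm([
  {"claw": 0.2, "tx": 1, "ty": -0.54, "tz": 0.57, "spin": 0},
  {"claw": 0.2, "tx": 1, "ty": -0.54, "tz": 0.57, "spin": 0},
  {"claw": 0.2, "tx": 1, "ty": -0.54, "tz": 0.57, "spin": 0},
  {"claw": 0.2, "tx": 1, "ty": -0.54, "tz": 0.57, "spin": 0},
  {"claw": 0.2, "tx": 1, "ty": -0.54, "tz": 0.57, "spin": 0},
])

```text
time_s: 4.2
tcp_pos: [0.4803, 0.3411, 0.179]
tcp_rot: [0.0, 0.906, 0.423, -0.0]
ft_force: [0.7, 0.3, 0.3]
width: 0.0683
gripper_force: 0.0
```

Call:
jog_arm([
  {"claw": 0.2, "tx": 1, "ty": -0.54, "tz": 0.57, "spin": 0},
  {"claw": 0.2, "tx": 0.58, "ty": -0.33, "tz": 0.5, "spin": 0},
  {"claw": 0.2, "tx": 0, "ty": 0, "tz": 0, "spin": 0},
])

```text
time_s: 4.5
tcp_pos: [0.4879, 0.3855, 0.1505]
tcp_rot: [0.0, 0.906, 0.424, -0.002]
ft_force: [-0.3, 0.0, -0.8]
width: 0.0683
gripper_force: 0.0
```

Run:
```python
from h import *
z=wsnap('w3'); print(z['p'],plan([.4887,.3890,.015])); cv2.imwrite('pics/w3.png',z['im'])
P=wcloud(z); H,S,V=[cv2.cvtColor(z['im'],cv2.COLOR_BGR2HSV)[...,i].astype(int) for i in range(3)]
m=(H>=5)&(H<=14)&(S>120)&(V>60)&(z['d']>0)&(P[...,2]>.03)&(P[...,2]<.05); t=P[m]; print(m.sum(),(t.min(0)+t.max(0))/2,t.mean(0),np.ptp(t,axis=0))
```

```text
[0.48790728 0.38548818 0.15045513] (array([ 0.15, -0.1 ,  5.47]), np.float64(50.1))
1270 [0.48874447 0.39001577 0.03847065] [0.48917766 0.3904187  0.03970671] [0.03618938 0.03643704 0.00798235]
```

View pics/w3.png

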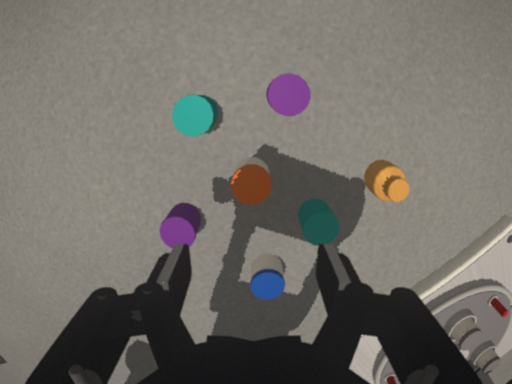

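The wrist view shows the orange jar at (252,184), between the two fingers, with clear gaps to the purple jar at (178,230) and the turquoise jar at (318,222). Descending.

Call:
jog_arm([
  {"claw": 0.2, "tx": 0.03, "ty": 0, "tz": 1, "spin": 0},
  {"claw": 0.2, "tx": 0, "ty": 0, "tz": 1, "spin": 0},
  {"claw": 0.2, "tx": 0, "ty": 0, "tz": 1, "spin": 0},
  {"claw": 0.2, "tx": 0, "ty": 0, "tz": 1, "spin": 0},
  {"claw": 0.2, "tx": 0, "ty": 0, "tz": 0.8, "spin": 0},
])

```text
time_s: 5.05
tcp_pos: [0.4896, 0.3838, 0.0329]
tcp_rot: [0.0, 0.906, 0.422, -0.0]
ft_force: [0.3, 0.2, 0.1]
width: 0.0682
gripper_force: 0.0
```

Call:
jog_arm([
  {"claw": 0.2, "tx": 0, "ty": 0, "tz": 0.6, "spin": 0},
  {"claw": 0.2, "tx": 0, "ty": 0, "tz": 0, "spin": 0},
  {"claw": 0.2, "tx": 0, "ty": 0, "tz": 0, "spin": 0},
])

```text
time_s: 5.35
tcp_pos: [0.49, 0.385, 0.0191]
tcp_rot: [0.0, 0.906, 0.423, 0.0]
ft_force: [0.0, -0.8, -0.1]
width: 0.0683
gripper_force: 0.0
```

Call:
jog_arm([
  {"claw": 1, "tx": 0, "ty": 0, "tz": 0, "spin": 0},
  {"claw": 1, "tx": 0, "ty": 0, "tz": 0, "spin": 0},
  {"claw": 1, "tx": 0, "ty": 0, "tz": 0, "spin": 0},
  {"claw": 1, "tx": 0, "ty": 0, "tz": 0, "spin": 0},
  {"claw": 1, "tx": 0, "ty": 0, "tz": 0, "spin": 0},
], newtons=30)

```text
time_s: 5.85
tcp_pos: [0.4901, 0.3856, 0.0196]
tcp_rot: [-0.0, 0.906, 0.423, 0.001]
ft_force: [-0.9, -1.2, 5.3]
width: 0.0354
gripper_force: 29.5
```

Call:
jog_arm([
  {"claw": 1, "tx": 0, "ty": 0, "tz": -0.3, "spin": 0},
  {"claw": 1, "tx": 0, "ty": 0, "tz": -0.8, "spin": 0},
  {"claw": 1, "tx": 0, "ty": 0, "tz": -1, "spin": 0},
  {"claw": 1, "tx": 0, "ty": 0, "tz": -1, "spin": 0},
  {"claw": 1, "tx": 0, "ty": 0, "tz": -1, "spin": 0},
], newtons=40)

```text
time_s: 6.35
tcp_pos: [0.4893, 0.3851, 0.122]
tcp_rot: [0.0, 0.906, 0.423, -0.0]
ft_force: [0.1, -0.7, -1.2]
width: 0.035
gripper_force: 40.0
```

Call:
jog_arm([
  {"claw": 1, "tx": 0, "ty": 0, "tz": -1, "spin": 0},
  {"claw": 1, "tx": 0, "ty": 0, "tz": -0.5, "spin": 0},
  {"claw": 1, "tx": 0, "ty": 0, "tz": 0, "spin": 0},
  {"claw": 1, "tx": 0, "ty": 0, "tz": 0, "spin": 0},
])

```text
time_s: 6.75
tcp_pos: [0.489, 0.3849, 0.1573]
tcp_rot: [0.0, 0.906, 0.423, -0.001]
ft_force: [0.4, -0.2, -2.6]
width: 0.0352
gripper_force: 40.0
```

Run:
```python
from h import *
out=[]
for n in('top','side'):
    s=ctrl.sense(); im,d=camera(n); np.savez(f'pics/{n}_l',im=im,d=d); P=cloud(n,d); q=s['tcp_pos']
    H,S,V=[cv2.cvtColor(im,cv2.COLOR_BGR2HSV)[...,i].astype(int) for i in range(3)]
    near=(np.linalg.norm(P[...,:2]-q[:2],axis=-1)<.08)
    m=near&(H>=4)&(H<=14)&(S>120)&(V>50)&(d>0)&(P[...,2]>.06); t=P[m]; print(n,q,m.sum(), t.min(0).round(4),t.max(0).round(4)) if m.sum() else print(n,'none',q)
c=get_calibration('side'); uv=np.array(c['world_to_cam'])@np.append(q,1); u=int(c['cx']+c['fx']*uv[0]/-uv[2]); v=int(c['cy']-c['fy']*uv[1]/-uv[2])
cv2.imwrite('pics/sl.png',cv2.resize(im[max(v-60,0):v+60,max(u-70,0):u+70],None,fx=4,fy=4,interpolation=cv2.INTER_CUBIC)); print(u,v)
```

```text
top [0.48903136 0.38491769 0.15734643] 99 [0.471  0.3483 0.1716] [0.5015 0.3935 0.2923]
side [0.48879802 0.38476541 0.15675364] 27 [0.4556 0.3681 0.1728] [0.4884 0.3896 0.2253]
165 272
```

View pics/sl.png

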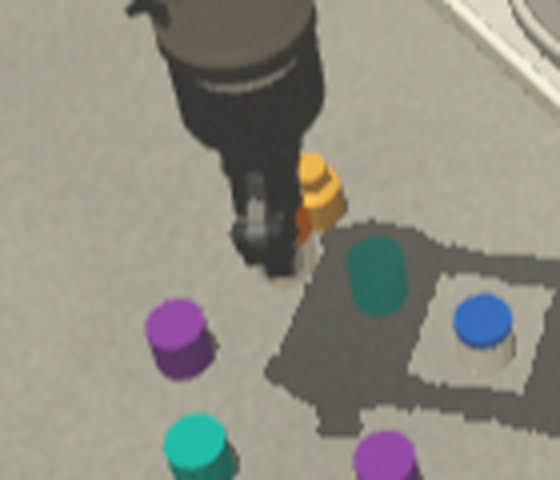

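The crop shows the jar held upright between the fingers, with orange lid visible at about (303,225). No neighbours moved. Carrying it towards the carousel.

Run:
```python
from h import *
print(plan([.43,.03,.25]))
z=wsnap('w4'); z['p']=np.zeros(3); z['q']=[1,0,0,0]; P=wcloud(z)
H,S,V=[cv2.cvtColor(z['im'],cv2.COLOR_BGR2HSV)[...,i].astype(int) for i in range(3)]
m=(H>=4)&(H<=14)&(S>120)&(V>40)&(z['d']>0)&(P[...,2]>-.06)&(np.abs(P[...,:2]).max(-1)<.05); t=P[m]
print(m.sum(),t.min(0).round(4),t.max(0).round(4))
for lo in np.arange(-.05,.03,.004):
    s=t[(t[:,2]>=lo)&(t[:,2]<lo+.004)]
    if len(s): print(lo.round(3),len(s),s.min(0).round(4),s.max(0).round(4))
b=P[(z['d']>0)&(np.abs(P[...,0]-.002)<.025)&(np.abs(P[...,1])<.016)&(P[...,2]<.05)]
print('frontmost',b[:,2].max(), b[b[:,0]>.015].min(0), b[b[:,0]>.015].max(0))
```

```text
(array([-12.38,   7.31,  -3.74]), np.float64(50.0))
3913 [-0.0161 -0.0179 -0.0234] [ 0.0209  0.0177 -0.0045]
-0.026 13 [ 0.0013 -0.0177 -0.0234] [ 0.0069  0.0176 -0.0222]
-0.022 3582 [-0.0161 -0.0177 -0.022 ] [ 0.0205  0.0177 -0.018 ]
-0.018 255 [-0.0078 -0.0177 -0.018 ] [ 0.0209  0.0177 -0.014 ]
-0.014 58 [ 0.0065 -0.0179 -0.014 ] [ 0.0203  0.0175 -0.0103]
-0.01 2 [ 0.0063  0.0174 -0.009 ] [ 0.0068  0.0174 -0.0088]
-0.006 3 [ 0.0051  0.0173 -0.0053] [ 0.0061  0.0174 -0.0045]
frontmost 0.02006099396324132 [ 0.01500328 -0.01599979 -0.09994369] [0.02213657 0.0159951  0.02006099]
```

The jar's centre is +2.4 mm along tool x, its underside is 20 mm below the TCP, and it stands upright.

Call:
jog_arm([
  {"claw": 1, "tx": -0.95, "ty": 0.56, "tz": -0.29, "spin": 0},
  {"claw": 1, "tx": -0.95, "ty": 0.56, "tz": -0.29, "spin": 0},
  {"claw": 1, "tx": -0.95, "ty": 0.56, "tz": -0.29, "spin": 0},
  {"claw": 1, "tx": -0.95, "ty": 0.56, "tz": -0.29, "spin": 0},
  {"claw": 1, "tx": -0.95, "ty": 0.56, "tz": -0.29, "spin": 0},
])

```text
time_s: 7.4
tcp_pos: [0.4661, 0.248, 0.1937]
tcp_rot: [-0.0, 0.906, 0.423, -0.001]
ft_force: [0.1, -0.5, -0.7]
width: 0.0347
gripper_force: 40.0
```

Call:
jog_arm([
  {"claw": 1, "tx": -0.95, "ty": 0.56, "tz": -0.29, "spin": 0},
  {"claw": 1, "tx": -0.95, "ty": 0.56, "tz": -0.29, "spin": 0},
  {"claw": 1, "tx": -0.95, "ty": 0.56, "tz": -0.29, "spin": 0},
  {"claw": 1, "tx": -0.95, "ty": 0.56, "tz": -0.29, "spin": 0},
  {"claw": 1, "tx": -0.95, "ty": 0.56, "tz": -0.29, "spin": 0},
])

```text
time_s: 7.9
tcp_pos: [0.4435, 0.1122, 0.2302]
tcp_rot: [-0.0, 0.906, 0.423, -0.001]
ft_force: [0.3, 0.2, -0.8]
width: 0.0352
gripper_force: 40.0
```

Call:
jog_arm([
  {"claw": 1, "tx": -0.95, "ty": 0.56, "tz": -0.29, "spin": 0},
  {"claw": 1, "tx": -0.95, "ty": 0.56, "tz": -0.29, "spin": 0},
  {"claw": 1, "tx": -0.7, "ty": 0.4, "tz": -0.2, "spin": 0},
  {"claw": 1, "tx": 0, "ty": 0, "tz": 0, "spin": 0},
  {"claw": 1, "tx": 0, "ty": 0, "tz": 0, "spin": 0},
])

```text
time_s: 8.4
tcp_pos: [0.4314, 0.0391, 0.2497]
tcp_rot: [-0.0, 0.906, 0.422, -0.0]
ft_force: [0.8, -0.1, -1.4]
width: 0.0354
gripper_force: 40.0
```

```bash
cat > pegs.py <<'E'
from h import *
import sys
from scipy import ndimage as N
z=wsnap(sys.argv[1]); im=z['im']; P=wcloud(z); print(z['p'],ctrl.sense()['width'])
H,S,V=[cv2.cvtColor(im,cv2.COLOR_BGR2HSV)[...,i].astype(int) for i in range(3)]; H=np.where(H>170,H-180,H)
l,k=N.label((abs(H)<=4)&(S>120)&(V>50))
for i in range(1,k+1):
    m=l==i
    if m.sum()>25:
        p=P[m&(z['d']>0)]; t=p[p[:,2]>np.percentile(p[:,2],90)-.004]; v,u=np.nonzero(m)
        c=(t.min(0)+t.max(0))/2; d=c[:2]-[.5525,-.0195]
        print(m.sum(),u.mean().round(),v.mean().round(),c.round(4),t.mean(0).round(4),np.ptp(t,axis=0).round(3),'ang',np.degrees(np.arctan2(d[1],d[0])).round(1))
cv2.imwrite(f'pics/{sys.argv[1]}.png',im)
E
python3 pegs.py w5
```

```text
[0.43141274 0.0391153  0.24973521] 0.03479051040568752
154 398.0 55.0 [0.646  0.0404 0.0832] [0.6458 0.0404 0.0835] [0.011 0.011 0.005] ang 32.6
129 276.0 161.0 [0.4571 0.0316 0.0832] [0.4572 0.0319 0.0838] [0.011 0.011 0.005] ang 151.8
131 412.0 206.0 [ 0.5592 -0.1276  0.0828] [ 0.5589 -0.1266  0.0833] [0.009 0.011 0.005] ang -86.4
51 286.0 289.0 [0.4394 0.0214 0.273 ] [0.4395 0.0216 0.273 ] [0.002 0.003 0.008] ang 160.1
```

View pics/w5.png

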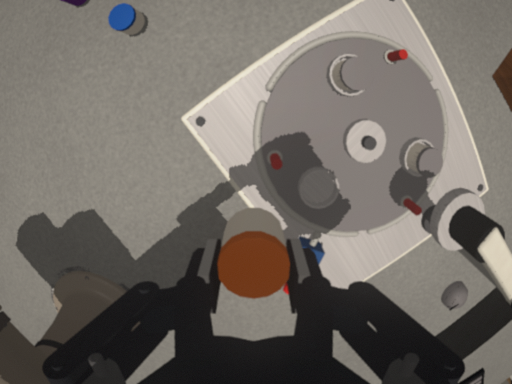

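The wrist view shows the empty cup at (320,187), in shadow, and pegs at (276,161), (398,55) and (412,206). The jar is held cleanly. Next I'll fit the cup from the pegs and the rim depth.

Run:
```python
from h import *
from scipy.optimize import least_squares
X=np.array([[.6459,.0404],[.559,-.127],[.4572,.0318]])
a=np.radians([-155,85,-35])
f=lambda p:(p[:2]+.11*np.c_[np.cos(p[2]+a),np.sin(p[2]+a)]-X).ravel()
r=least_squares(f,[.55,-.02,np.pi]); p=r.x; cup=p[:2]+.08*np.array([np.cos(p[2]),np.sin(p[2])])
print('axis',p[:2].round(4),np.degrees(p[2]).round(1),'cup',cup.round(4),abs(r.fun).max())
z=np.load('pics/w5.npz'); P=wcloud(z)
m=(z['d']>0)&(np.linalg.norm(P[...,:2]-cup,axis=-1)<.032)&(abs(P[...,2]-.064)<.0035); t=P[m]
print('rim',m.sum(),t[:,2].mean(),t.min(0),t.max(0))
g=least_squares(lambda c:np.hypot(t[:,0]-c[0],t[:,1]-c[1])-.023,cup,loss='soft_l1',f_scale=.002); print(g.x)
c=g.x-.0024*np.array([np.cos(np.radians(50)),np.sin(np.radians(50))]); print('tcp tgt',c,plan([*c,.15]))
```

```text
axis [ 0.554  -0.0183] 187.6 cup [ 0.4747 -0.0289] 0.0011523496510244813
rim 308 0.06336336756865299 [ 0.45091155 -0.05372578  0.06052994] [ 0.49901641 -0.00524249  0.06651933]
[ 0.47513499 -0.02927932]
tcp tgt [ 0.4735923  -0.03111783] (array([-1.08,  3.11,  3.99]), np.float64(50.0))
```

Call:
jog_arm([
  {"claw": 1, "tx": -0.27, "ty": 0.78, "tz": 0.8, "spin": 0},
  {"claw": 1, "tx": -0.27, "ty": 0.78, "tz": 0.8, "spin": 0},
  {"claw": 1, "tx": -0.27, "ty": 0.78, "tz": 0.8, "spin": 0},
  {"claw": 1, "tx": -0.27, "ty": 0.77, "tz": 0.8, "spin": 0},
  {"claw": 1, "tx": 0, "ty": 0, "tz": 0.6, "spin": 0},
])

```text
time_s: 8.95
tcp_pos: [0.4747, -0.0322, 0.1534]
tcp_rot: [-0.0, 0.906, 0.423, -0.0]
ft_force: [-0.7, 1.0, -0.1]
width: 0.035
gripper_force: 40.1
```

Call:
jog_arm([
  {"claw": 1, "tx": 0, "ty": 0, "tz": 0.4, "spin": 0},
  {"claw": 1, "tx": 0, "ty": 0, "tz": 0.4, "spin": 0},
  {"claw": 1, "tx": 0, "ty": 0, "tz": 0, "spin": 0},
  {"claw": 1, "tx": 0, "ty": 0, "tz": 0, "spin": 0},
])

```text
time_s: 9.35
tcp_pos: [0.474, -0.0311, 0.1356]
tcp_rot: [0.0, 0.906, 0.423, 0.0]
ft_force: [-0.0, 0.8, -0.8]
width: 0.0357
gripper_force: 40.1
```

```bash
python3 -c "
from h import *
print(ctrl.sense()['tcp_pos'],plan([.4736,-.0311,.0715]))"
```

```text
[ 0.47395604 -0.03112208  0.13558041] (array([-0.01, -0.01,  2.56]), np.float64(50.1))
```

Call:
jog_arm([
  {"claw": 1, "tx": 0, "ty": 0, "tz": 0.7, "spin": 0},
  {"claw": 1, "tx": 0, "ty": 0, "tz": 0.7, "spin": 0},
  {"claw": 1, "tx": 0, "ty": 0, "tz": 0.4, "spin": 0},
  {"claw": 1, "tx": 0, "ty": 0, "tz": 0.2, "spin": 0},
  {"claw": 1, "tx": 0, "ty": 0, "tz": 0.15, "spin": 0},
])

```text
time_s: 9.85
tcp_pos: [0.4742, -0.0316, 0.0817]
tcp_rot: [0.0, 0.906, 0.423, 0.0]
ft_force: [0.1, 0.1, 0.0]
width: 0.0352
gripper_force: 40.1
```

Call:
jog_arm([
  {"claw": 1, "tx": 0, "ty": 0, "tz": 0.1, "spin": 0},
  {"claw": 1, "tx": 0, "ty": 0, "tz": 0.1, "spin": 0},
  {"claw": 1, "tx": 0, "ty": 0, "tz": 0.05, "spin": 0},
  {"claw": 1, "tx": 0, "ty": 0, "tz": 0, "spin": 0},
])

```text
time_s: 10.25
tcp_pos: [0.4739, -0.0317, 0.0753]
tcp_rot: [0.0, 0.906, 0.423, 0.0]
ft_force: [-0.2, 0.4, -0.7]
width: 0.0356
gripper_force: 40.1
```

Call:
jog_arm([
  {"claw": 1, "tx": 0, "ty": 0, "tz": 0.08, "spin": 0},
  {"claw": 1, "tx": 0, "ty": 0, "tz": 0.06, "spin": 0},
  {"claw": 1, "tx": 0, "ty": 0, "tz": 0.04, "spin": 0},
  {"claw": 1, "tx": 0, "ty": 0, "tz": 0, "spin": 0},
  {"claw": 1, "tx": 0, "ty": 0, "tz": 0, "spin": 0},
])

```text
time_s: 10.75
tcp_pos: [0.4738, -0.0316, 0.0708]
tcp_rot: [0.0, 0.906, 0.423, -0.0]
ft_force: [-0.3, -0.5, -0.5]
width: 0.0352
gripper_force: 40.1
```

Call:
jog_arm([
  {"claw": 1, "tx": 0, "ty": 0, "tz": 0.04, "spin": 0},
  {"claw": 1, "tx": 0, "ty": 0, "tz": 0, "spin": 0},
  {"claw": 1, "tx": 0, "ty": 0, "tz": 0, "spin": 0},
])

```text
time_s: 11.05
tcp_pos: [0.4738, -0.0316, 0.0698]
tcp_rot: [0.0, 0.906, 0.423, -0.0]
ft_force: [0.3, -0.7, -0.7]
width: 0.0351
gripper_force: 40.2
```

Call:
jog_arm([
  {"claw": 0.3, "tx": 0, "ty": 0, "tz": 0, "spin": 0},
  {"claw": 0.3, "tx": 0, "ty": 0, "tz": 0, "spin": 0},
  {"claw": 0.3, "tx": 0, "ty": 0, "tz": 0, "spin": 0},
  {"claw": 0.3, "tx": 0, "ty": 0, "tz": 0, "spin": 0},
  {"claw": 0.3, "tx": 0, "ty": 0, "tz": 0, "spin": 0},
])

```text
time_s: 11.55
tcp_pos: [0.4738, -0.0317, 0.0698]
tcp_rot: [0.0, 0.906, 0.423, -0.0]
ft_force: [0.2, 0.2, -0.6]
width: 0.0599
gripper_force: 0.0
```

Call:
jog_arm([
  {"claw": 0.3, "tx": 0, "ty": 0, "tz": -0.5, "spin": 0},
  {"claw": 0.3, "tx": 0, "ty": 0, "tz": -1, "spin": 0},
  {"claw": 0.3, "tx": 0, "ty": 0, "tz": -1, "spin": 0},
  {"claw": 0.3, "tx": 0, "ty": 0, "tz": -1, "spin": 0},
  {"claw": 0.3, "tx": 0, "ty": 0, "tz": 0, "spin": 0},
])

```text
time_s: 12.05
tcp_pos: [0.4757, -0.032, 0.1603]
tcp_rot: [0.002, 0.906, 0.423, 0.003]
ft_force: [-0.4, -0.3, 0.3]
width: 0.0597
gripper_force: 0.0
```

```bash
python3 - <<'E'
from h import *
im,d=camera('side'); P=cloud('side',d)
H,S,V=[cv2.cvtColor(im,cv2.COLOR_BGR2HSV)[...,i].astype(int) for i in range(3)]
for z,n,P,im,d in [(0,'side',P,im,d)]+[(lambda w:(w,'wrist',wcloud(w),w['im'],w['d']))(wsnap('w6'))]:
    H,S,V=[cv2.cvtColor(im,cv2.COLOR_BGR2HSV)[...,i].astype(int) for i in range(3)]
    m=(H>=4)&(H<=14)&(S>120)&(V>40)&(d>0)&(np.linalg.norm(P[...,:2]-[.475,-.03],axis=-1)<.05); t=P[m]
    if len(t): t=t[t[:,2]>t[:,2].max()-.006]; print(n,len(t),t.min(0).round(4),t.max(0).round(4),t.mean(0).round(4))
E
python3 pegs.py w7
```

```text
side 78 [ 0.4545 -0.0463  0.0879] [ 0.4904 -0.0109  0.0939] [ 0.4707 -0.0287  0.0902]
wrist 1688 [ 0.4572 -0.0476  0.0861] [ 0.4934 -0.0115  0.092 ] [ 0.4759 -0.0292  0.0897]
[ 0.47383161 -0.03163001  0.15742725] 0.05991721974094911
203 360.0 5.0 [0.644  0.0375 0.0823] [0.6434 0.037  0.083 ] [0.007 0.007 0.005] ang 31.9
283 186.0 155.0 [0.4569 0.0313 0.0826] [0.4575 0.0311 0.0835] [0.011 0.011 0.005] ang 152.0
289 392.0 217.0 [ 0.5593 -0.1282  0.0828] [ 0.5594 -0.1273  0.0832] [0.01  0.01  0.006] ang -86.4
156 230.0 319.0 [ 0.3559 -0.1324  0.0509] [ 0.3558 -0.1322  0.051 ] [0.017 0.018 0.005] ang -150.1
```

View pics/w7.png

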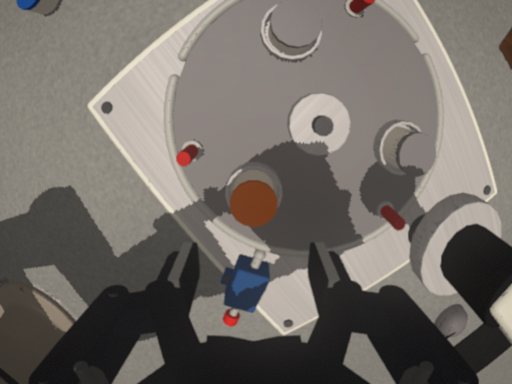

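The wrist view shows the orange-lidded jar seated in the cup at (253,203), with its lid top at z = 0.090 m. The plunger block is at (247,283), with its knob at (231,317). Moving behind peg1 with the fingers shut.

Run:
```python
from h import *
print(plan([.53,.085,.16]),plan([.671,.003,.15],cur=[.53,.085,.16],psi=32.6))
```

```text
(array([ 5.03, -1.26, -0.13]), np.float64(50.0)) (array([2.98, 5.8 , 0.4 ]), 32.6)
```

Call:
jog_arm([
  {"claw": 1, "tx": 0.9, "ty": -0.25, "tz": -0.2, "spin": 0},
  {"claw": 1, "tx": 1, "ty": -0.25, "tz": 0, "spin": 0},
  {"claw": 1, "tx": 1, "ty": -0.25, "tz": 0, "spin": 0},
  {"claw": 1, "tx": 1, "ty": -0.25, "tz": 0, "spin": 0},
  {"claw": 1, "tx": 1, "ty": -0.25, "tz": 0, "spin": 0},
])

```text
time_s: 12.7
tcp_pos: [0.5282, 0.0833, 0.1607]
tcp_rot: [-0.001, 0.906, 0.423, -0.001]
ft_force: [0.1, 0.1, -0.5]
width: 0.0001
gripper_force: 0.0
```

Call:
jog_arm([
  {"claw": 1, "tx": 0, "ty": 0, "tz": 0, "spin": 6},
  {"claw": 1, "tx": 0, "ty": 0, "tz": 0, "spin": 6},
  {"claw": 1, "tx": 0, "ty": 0, "tz": 0, "spin": 5.4},
  {"claw": 1, "tx": 0.5, "ty": 1, "tz": 0, "spin": 0},
  {"claw": 1, "tx": 0.5, "ty": 1, "tz": 0, "spin": 0},
])

```text
time_s: 13.2
tcp_pos: [0.5762, 0.0538, 0.1609]
tcp_rot: [-0.0, 0.96, 0.281, -0.001]
ft_force: [0.6, 0.2, 0.2]
width: -0.0001
gripper_force: 0.0
```

Call:
jog_arm([
  {"claw": 1, "tx": 0.5, "ty": 1, "tz": 0, "spin": 0},
  {"claw": 1, "tx": 0.5, "ty": 1, "tz": 0, "spin": 0},
  {"claw": 1, "tx": 0.5, "ty": 1, "tz": 0, "spin": 0},
  {"claw": 1, "tx": 0.5, "ty": 0.8, "tz": 0, "spin": 0},
  {"claw": 1, "tx": 0, "ty": 0, "tz": 0, "spin": 0},
])

```text
time_s: 13.7
tcp_pos: [0.671, -0.001, 0.1596]
tcp_rot: [-0.0, 0.96, 0.28, -0.001]
ft_force: [-0.5, 0.5, -0.6]
width: 0.0001
gripper_force: 0.0
```

```bash
python3 - <<'E'
from h import *
s=ctrl.sense(); print(s['time_s'],s['tcp_pos'],s['width'],plan([.671,.003,.062]))
E
python3 pegs.py w8
```

```text
13.7 [ 0.67101811 -0.00102724  0.15964075] 0.00012548761229659377 (array([ 0.09, -0.14,  3.91]), np.float64(32.5))
[ 0.67101811 -0.00102724  0.15964075] 0.0001284830008849382
292 197.0 196.0 [0.6471 0.0402 0.083 ] [0.6478 0.0401 0.0836] [0.012 0.011 0.005] ang 32.2
```

View pics/w8.png

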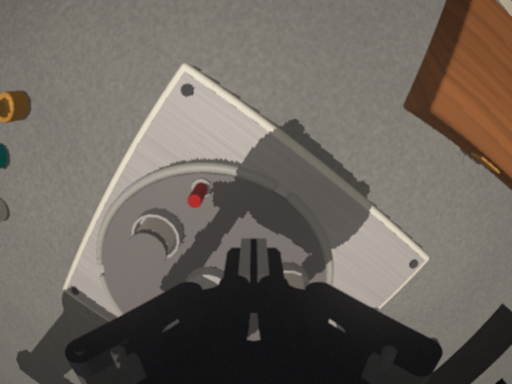

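The wrist view shows peg1 at (197,196) and the shut fingers at about (252,260), behind it and clear. Descending.

Call:
jog_arm([
  {"claw": 1, "tx": 0.05, "ty": -0.1, "tz": 0.9, "spin": 0},
  {"claw": 1, "tx": 0, "ty": 0, "tz": 0.9, "spin": 0},
  {"claw": 1, "tx": 0, "ty": 0, "tz": 0.8, "spin": 0},
  {"claw": 1, "tx": 0, "ty": 0, "tz": 0.7, "spin": 0},
  {"claw": 1, "tx": 0, "ty": 0, "tz": 0.5, "spin": 0},
])

```text
time_s: 14.25
tcp_pos: [0.6678, 0.0042, 0.0652]
tcp_rot: [-0.001, 0.96, 0.281, -0.002]
ft_force: [0.2, -0.2, 0.3]
width: 0.0002
gripper_force: 0.0
```

Call:
jog_arm([
  {"claw": 1, "tx": 0, "ty": -0.3, "tz": 0.1, "spin": 0},
  {"claw": 1, "tx": 0, "ty": -0.2, "tz": 0, "spin": 0},
  {"claw": 1, "tx": 0, "ty": -0.1, "tz": 0, "spin": 0},
  {"claw": 1, "tx": 0, "ty": 0, "tz": 0, "spin": 0},
])

```text
time_s: 14.65
tcp_pos: [0.6618, 0.0167, 0.066]
tcp_rot: [0.0, 0.96, 0.281, 0.001]
ft_force: [0.1, -0.2, 0.3]
width: -0.0002
gripper_force: 0.0
```

```bash
cat > st.py <<'E'
from h import *
import sys
A=np.array([.554,-.0183]); s=ctrl.sense(); q=s['tcp_rot']; ps=np.degrees(2*np.arctan2(q[2],q[1]))
e=s['tcp_pos'][:2]-A; r=np.array([np.cos(np.radians(ps)),np.sin(np.radians(ps))]); t=np.array([-r[1],r[0]])
print('t',s['time_s'].__round__(2),'psi',ps.round(1),'radial mm',(e@r*1e3).round(1),'tang mm',(e@t*1e3).round(1),'z',s['tcp_pos'][2].round(4),'F',s['ft_force'].round(1),'Ftan',(s['ft_force'][:2]@t).round(1))
# plunger knob and pegs, side camera (knob position along the ray from the axis)
for n in sys.argv[1:]:
    im,d=camera(n); P=cloud(n,d)
    H,S,V=[cv2.cvtColor(im,cv2.COLOR_BGR2HSV)[...,i].astype(int) for i in range(3)]; H=np.where(H>170,H-180,H)
    k=(abs(H)<=5)&(S>120)&(V>50)&(d>0)
    m=k&(np.linalg.norm(P[...,:2]-[.354,-.132],axis=-1)<.04); c=P[m].mean(0) if m.any() else np.zeros(3); v,u=np.nonzero(m)
    print(n,'knob',m.sum(),u.mean().round(1),v.mean().round(1),c.round(4),'r',np.linalg.norm(c[:2]-A).round(4))
    from scipy import ndimage as N
    l,K=N.label(k&(P[...,2]>.06)&(P[...,2]<.1))
    for i in range(1,K+1):
        c=P[l==i].mean(0)[:2]-A
        if (l==i).sum()>8 and abs(np.hypot(*c)-.11)<.02: print('  peg ang',np.degrees(np.arctan2(c[1],c[0])).round(1))
E
python3 st.py side top
python3 - <<'E'
from h import *
A=np.array([.554,-.0183])
for n in('side','top'):
    f=np.load(f'pics/{n}.npz'); im,d=f['im'],f['d']; P=cloud(n,d)
    H,S,V=[cv2.cvtColor(im,cv2.COLOR_BGR2HSV)[...,i].astype(int) for i in range(3)]; H=np.where(H>170,H-180,H)
    m=(abs(H)<=5)&(S>120)&(V>50)&(d>0)&(np.linalg.norm(P[...,:2]-[.354,-.132],axis=-1)<.04); v,u=np.nonzero(m); c=P[m].mean(0); print('start',n,m.sum(),u.mean().round(1),v.mean().round(1),np.linalg.norm(c[:2]-A).round(4))
E
```

```text
t 14.65 psi 32.7 radial mm 109.6 tang mm -28.7 z 0.066 F [ 0.1 -0.2  0.3] Ftan -0.2
side knob 0 nan nan [0. 0. 0.] r 0.5543
  peg ang -89.8
  peg ang 34.4
  peg ang 153.0
top knob 30 312.0 260.5 [ 0.3547 -0.1334  0.0473] r 0.2301
  peg ang -87.7
start side 24 341.7 215.1 0.2331
start top 30 312.0 260.5 0.2301st.py:12: RuntimeWarning: Mean of empty slice.
  print(n,'knob',m.sum(),u.mean().round(1),v.mean().round(1),c.round(4),'r',np.linalg.norm(c[:2]-A).round(4))
  ret = ret.dtype.type(ret / rcount)
```

Call:
jog_arm([
  {"claw": 1, "tx": 0, "ty": -0.1, "tz": 0.15, "spin": 0},
  {"claw": 1, "tx": 0, "ty": -0.1, "tz": 0, "spin": 0},
  {"claw": 1, "tx": 0.02, "ty": -0.1, "tz": 0, "spin": -1},
  {"claw": 1, "tx": 0.02, "ty": -0.1, "tz": 0, "spin": -1},
  {"claw": 1, "tx": 0, "ty": 0, "tz": 0, "spin": 0},
])

```text
time_s: 15.25
tcp_pos: [0.6569, 0.025, 0.061]
tcp_rot: [0.0, 0.955, 0.298, -0.0]
ft_force: [0.2, -0.8, -0.2]
width: 0.0003
gripper_force: 0.5
```

```bash
python3 st.py top
```

```text
t 15.25 psi 34.7 radial mm 109.2 tang mm -23.0 z 0.061 F [ 0.2 -0.8 -0.2] Ftan -0.8
top knob 30 312.0 260.5 [ 0.3546 -0.1331  0.0495] r 0.2301
  peg ang -86.9
```

Call:
jog_arm([
  {"claw": 1, "tx": 0.028, "ty": -0.154, "tz": 0, "spin": -2},
  {"claw": 1, "tx": 0.028, "ty": -0.154, "tz": 0, "spin": -2},
  {"claw": 1, "tx": 0.028, "ty": -0.154, "tz": 0, "spin": -2},
  {"claw": 1, "tx": 0.028, "ty": -0.154, "tz": 0, "spin": -2},
  {"claw": 1, "tx": 0.028, "ty": -0.154, "tz": 0, "spin": -2},
])

```text
time_s: 15.8
tcp_pos: [0.6475, 0.0424, 0.0611]
tcp_rot: [0.0, 0.925, 0.381, 0.0]
ft_force: [2.5, -4.2, -0.9]
width: 0.0001
gripper_force: 2.7
```

```bash
python3 st.py top
```

```text
t 15.8 psi 44.8 radial mm 109.1 tang mm -22.8 z 0.0611 F [ 2.5 -4.2 -0.9] Ftan -4.7
top knob 30 312.0 260.5 [ 0.3547 -0.1333  0.048 ] r 0.2301
```

Call:
jog_arm([
  {"claw": 1, "tx": 0.028, "ty": -0.154, "tz": 0, "spin": -2},
  {"claw": 1, "tx": 0.028, "ty": -0.154, "tz": 0, "spin": -2},
  {"claw": 1, "tx": 0.028, "ty": -0.154, "tz": 0, "spin": -2},
  {"claw": 1, "tx": 0.028, "ty": -0.154, "tz": 0, "spin": -2},
  {"claw": 1, "tx": 0.028, "ty": -0.154, "tz": 0, "spin": -2},
])

```text
time_s: 16.35
tcp_pos: [0.6355, 0.0578, 0.0611]
tcp_rot: [0.0, 0.888, 0.46, 0.0]
ft_force: [2.3, -6.3, -0.7]
width: -0.0001
gripper_force: 2.9
```

Call:
jog_arm([
  {"claw": 1, "tx": 0.028, "ty": -0.154, "tz": 0, "spin": -2},
  {"claw": 1, "tx": 0.028, "ty": -0.154, "tz": 0, "spin": -2},
  {"claw": 1, "tx": 0.028, "ty": -0.154, "tz": 0, "spin": -2},
  {"claw": 1, "tx": 0.028, "ty": -0.154, "tz": 0, "spin": -2},
  {"claw": 1, "tx": 0.028, "ty": -0.154, "tz": 0, "spin": -2},
])

```text
time_s: 16.85
tcp_pos: [0.6211, 0.0709, 0.0613]
tcp_rot: [0.0, 0.845, 0.535, 0.0]
ft_force: [2.4, -3.9, -0.7]
width: -0.0001
gripper_force: 2.5
```

Call:
jog_arm([
  {"claw": 1, "tx": 0.028, "ty": -0.154, "tz": 0, "spin": -2},
  {"claw": 1, "tx": 0.028, "ty": -0.154, "tz": 0, "spin": -2},
  {"claw": 1, "tx": 0.028, "ty": -0.154, "tz": 0, "spin": -2},
  {"claw": 1, "tx": 0.028, "ty": -0.154, "tz": 0, "spin": -2},
  {"claw": 1, "tx": 0.028, "ty": -0.154, "tz": 0, "spin": -2},
])

```text
time_s: 17.35
tcp_pos: [0.6046, 0.0812, 0.0613]
tcp_rot: [0.0, 0.795, 0.607, 0.001]
ft_force: [2.8, -2.5, -1.0]
width: 0.0002
gripper_force: 2.1
```

```bash
python3 st.py top
```

```text
t 17.35 psi 74.7 radial mm 109.3 tang mm -22.6 z 0.0613 F [ 2.8 -2.5 -1. ] Ftan -3.4
top knob 30 312.0 260.5 [ 0.3547 -0.1333  0.0476] r 0.2301
  peg ang -46.5
  peg ang -165.6
```

Call:
jog_arm([
  {"claw": 1, "tx": 0.028, "ty": -0.154, "tz": 0, "spin": -2},
  {"claw": 1, "tx": 0.028, "ty": -0.154, "tz": 0, "spin": -2},
  {"claw": 1, "tx": 0.028, "ty": -0.154, "tz": 0, "spin": -2},
  {"claw": 1, "tx": 0.028, "ty": -0.154, "tz": 0, "spin": -2},
  {"claw": 1, "tx": 0.028, "ty": -0.154, "tz": 0, "spin": -2},
])

```text
time_s: 17.9
tcp_pos: [0.5866, 0.0885, 0.0613]
tcp_rot: [0.0, 0.739, 0.674, 0.001]
ft_force: [3.5, -2.6, -1.0]
width: 0.0002
gripper_force: 2.1
```

Call:
jog_arm([
  {"claw": 1, "tx": 0.028, "ty": -0.154, "tz": 0, "spin": -2},
  {"claw": 1, "tx": 0.028, "ty": -0.154, "tz": 0, "spin": -2},
  {"claw": 1, "tx": 0.028, "ty": -0.154, "tz": 0, "spin": -2},
  {"claw": 1, "tx": 0.028, "ty": -0.154, "tz": 0, "spin": -2},
  {"claw": 1, "tx": 0.028, "ty": -0.154, "tz": 0, "spin": -2},
])

```text
time_s: 18.4
tcp_pos: [0.5675, 0.0925, 0.0614]
tcp_rot: [0.0, 0.678, 0.735, 0.001]
ft_force: [3.9, -1.4, -1.3]
width: -0.0003
gripper_force: 1.6
```

Call:
jog_arm([
  {"claw": 1, "tx": 0.028, "ty": -0.154, "tz": 0, "spin": -2},
  {"claw": 1, "tx": 0.028, "ty": -0.154, "tz": 0, "spin": -2},
  {"claw": 1, "tx": 0.028, "ty": -0.154, "tz": 0, "spin": -2},
  {"claw": 1, "tx": 0.028, "ty": -0.154, "tz": 0, "spin": -2},
  {"claw": 1, "tx": 0.028, "ty": -0.154, "tz": 0, "spin": -2},
])

```text
time_s: 18.9
tcp_pos: [0.5481, 0.0932, 0.0615]
tcp_rot: [0.001, 0.611, 0.792, 0.001]
ft_force: [3.3, -0.3, -0.6]
width: 0.0001
gripper_force: 1.5
```

```bash
python3 st.py top side
```

```text
t 18.9 psi 104.7 radial mm 109.4 tang mm -22.6 z 0.0615 F [ 3.3 -0.3 -0.6] Ftan -3.2
top knob 30 312.0 260.5 [ 0.3547 -0.1332  0.0482] r 0.2301
  peg ang -17.7
  peg ang -136.7
side knob 0 nan nan [0. 0. 0.] r 0.5543
  peg ang -138.1
  peg ang 106.1st.py:12: RuntimeWarning: Mean of empty slice.
  print(n,'knob',m.sum(),u.mean().round(1),v.mean().round(1),c.round(4),'r',np.linalg.norm(c[:2]-A).round(4))
  ret = ret.dtype.type(ret / rcount)
```

Turned about 71°. From here I'll use 1° rows and watch the force.

Call:
jog_arm([
  {"claw": 1, "tx": 0.015, "ty": -0.077, "tz": 0, "spin": -1},
  {"claw": 1, "tx": 0.015, "ty": -0.077, "tz": 0, "spin": -1},
  {"claw": 1, "tx": 0.015, "ty": -0.077, "tz": 0, "spin": -1},
  {"claw": 1, "tx": 0.015, "ty": -0.077, "tz": 0, "spin": -1},
  {"claw": 1, "tx": 0.015, "ty": -0.077, "tz": 0, "spin": -1},
])

```text
time_s: 19.5
tcp_pos: [0.5377, 0.0917, 0.0611]
tcp_rot: [0.0, 0.576, 0.818, 0.0]
ft_force: [3.6, 2.3, 0.6]
width: -0.0002
gripper_force: 1.8
```

```bash
python3 st.py top
```

```text
t 19.5 psi 109.7 radial mm 109.1 tang mm -21.7 z 0.0611 F [3.6 2.3 0.6] Ftan -4.2
top knob 30 312.0 260.5 [ 0.3547 -0.1334  0.0474] r 0.2301
  peg ang -12.5
  peg ang -131.3
```

Call:
jog_arm([
  {"claw": 1, "tx": 0.015, "ty": -0.077, "tz": 0, "spin": -1},
  {"claw": 1, "tx": 0.015, "ty": -0.077, "tz": 0, "spin": -1},
  {"claw": 1, "tx": 0.015, "ty": -0.077, "tz": 0, "spin": -1},
])

```text
time_s: 19.85
tcp_pos: [0.5315, 0.0904, 0.0609]
tcp_rot: [-0.0, 0.554, 0.832, -0.0]
ft_force: [1.8, 1.6, 0.3]
width: -0.0
gripper_force: 1.1
```

```bash
python3 st.py top
```

```text
t 19.85 psi 112.7 radial mm 109.0 tang mm -21.2 z 0.0609 F [1.8 1.6 0.3] Ftan -2.3
top knob 30 312.0 260.5 [ 0.3547 -0.1333  0.0482] r 0.2301
  peg ang -9.5
  peg ang -128.0
```

Call:
jog_arm([
  {"claw": 1, "tx": 0.015, "ty": -0.077, "tz": 0, "spin": -1},
  {"claw": 1, "tx": 0.015, "ty": -0.077, "tz": 0, "spin": -1},
])

```text
time_s: 20.1
tcp_pos: [0.5281, 0.0898, 0.0609]
tcp_rot: [0.0, 0.539, 0.842, 0.0]
ft_force: [2.4, 1.6, -2.2]
width: 0.0001
gripper_force: 1.6
```

```bash
python3 st.py top
```

```text
t 20.1 psi 114.7 radial mm 109.0 tang mm -21.6 z 0.0609 F [ 2.4  1.6 -2.2] Ftan -2.9
top knob 30 312.0 260.5 [ 0.3547 -0.1334  0.0474] r 0.2301
  peg ang -7.7
  peg ang -126.4
```

Call:
jog_arm([
  {"claw": 1, "tx": 0.015, "ty": -0.077, "tz": 0, "spin": -1},
  {"claw": 1, "tx": 0.015, "ty": -0.077, "tz": 0, "spin": -1},
])

```text
time_s: 20.35
tcp_pos: [0.5242, 0.0887, 0.061]
tcp_rot: [0.0, 0.525, 0.851, -0.0]
ft_force: [1.6, 0.9, -0.4]
width: -0.0001
gripper_force: 0.6
```

```bash
python3 st.py top
```

```text
t 20.35 psi 116.7 radial mm 109.0 tang mm -21.5 z 0.061 F [ 1.6  0.9 -0.4] Ftan -1.8
top knob 30 312.0 260.5 [ 0.3547 -0.1333  0.0479] r 0.2301
  peg ang -5.3
  peg ang -124.1
```

Call:
jog_arm([
  {"claw": 1, "tx": 0.015, "ty": -0.077, "tz": 0, "spin": -1},
  {"claw": 1, "tx": 0.015, "ty": -0.077, "tz": 0, "spin": -1},
])

```text
time_s: 20.6
tcp_pos: [0.5204, 0.0877, 0.061]
tcp_rot: [0.0, 0.51, 0.86, -0.0]
ft_force: [1.5, 0.9, -1.9]
width: 0.0002
gripper_force: 1.2
```

```bash
python3 st.py top
```

```text
t 20.6 psi 118.7 radial mm 109.1 tang mm -21.4 z 0.061 F [ 1.5  0.9 -1.9] Ftan -1.8
top knob 30 312.0 260.5 [ 0.3547 -0.1333  0.0481] r 0.2301
  peg ang -3.5
  peg ang -122.4
```

Call:
jog_arm([
  {"claw": 1, "tx": 0.015, "ty": -0.077, "tz": 0, "spin": -1},
  {"claw": 1, "tx": 0.015, "ty": -0.077, "tz": 0, "spin": -1},
])

```text
time_s: 20.85
tcp_pos: [0.5168, 0.0865, 0.061]
tcp_rot: [0.0, 0.495, 0.869, 0.0]
ft_force: [1.6, 1.2, -1.5]
width: -0.0004
gripper_force: 1.2
```

```bash
python3 st.py top
```

```text
t 20.85 psi 120.7 radial mm 109.1 tang mm -21.6 z 0.061 F [ 1.6  1.2 -1.5] Ftan -2.0
top knob 30 312.0 260.5 [ 0.3547 -0.1334  0.0473] r 0.2301
  peg ang -1.5
  peg ang -120.6
```

Call:
jog_arm([
  {"claw": 1, "tx": 0.015, "ty": -0.077, "tz": 0, "spin": -1},
  {"claw": 1, "tx": 0.015, "ty": -0.077, "tz": 0, "spin": -1},
])

```text
time_s: 21.1
tcp_pos: [0.5125, 0.085, 0.0609]
tcp_rot: [-0.0, 0.479, 0.878, -0.0]
ft_force: [-0.2, 0.2, 0.1]
width: -0.0001
gripper_force: 0.0
```

```bash
python3 st.py top
```

```text
t 21.1 psi 122.7 radial mm 109.4 tang mm -20.9 z 0.0609 F [-0.2  0.2  0.1] Ftan 0.1
top knob 29 311.2 259.2 [ 0.3582 -0.1312  0.0486] r 0.226
  peg ang 2.4
  peg ang -116.7
```

The plunger is dropping in. I'll wait without moving and look again.

Call:
jog_arm([
  {"claw": 1, "tx": 0, "ty": 0, "tz": 0, "spin": 0},
  {"claw": 1, "tx": 0, "ty": 0, "tz": 0, "spin": 0},
  {"claw": 1, "tx": 0, "ty": 0, "tz": 0, "spin": 0},
])

```text
time_s: 21.45
tcp_pos: [0.5131, 0.0851, 0.061]
tcp_rot: [-0.0, 0.48, 0.877, -0.0]
ft_force: [0.3, -0.4, 0.1]
width: 0.0002
gripper_force: 0.0
```

```bash
python3 st.py top
```

```text
t 21.45 psi 122.6 radial mm 109.2 tang mm -21.3 z 0.061 F [ 0.3 -0.4  0.1] Ftan -0.0
top knob 30 310.7 258.1 [ 0.3612 -0.1297  0.0492] r 0.2227
  peg ang 3.5
  peg ang -115.5
```

Call:
jog_arm([
  {"claw": 1, "tx": 0.015, "ty": -0.077, "tz": 0, "spin": -1},
  {"claw": 1, "tx": 0.015, "ty": -0.077, "tz": 0, "spin": -1},
  {"claw": 1, "tx": 0, "ty": 0, "tz": 0, "spin": 0},
])

```text
time_s: 21.8
tcp_pos: [0.5091, 0.0836, 0.061]
tcp_rot: [-0.0, 0.464, 0.886, -0.0]
ft_force: [0.2, 0.5, 0.5]
width: 0.0001
gripper_force: 0.0
```

```bash
python3 st.py top
```

```text
t 21.8 psi 124.7 radial mm 109.3 tang mm -21.0 z 0.061 F [0.2 0.5 0.5] Ftan -0.4
top knob 30 310.7 258.1 [ 0.3612 -0.1296  0.0494] r 0.2227
  peg ang 3.6
  peg ang -115.6
```

Call:
jog_arm([
  {"claw": 1, "tx": 0.007, "ty": -0.04, "tz": 0, "spin": -0.5},
  {"claw": 1, "tx": 0.007, "ty": -0.04, "tz": 0, "spin": -0.5},
])

```text
time_s: 22.05
tcp_pos: [0.5077, 0.0828, 0.0611]
tcp_rot: [0.0, 0.457, 0.89, 0.0]
ft_force: [0.7, 0.3, -0.0]
width: -0.0001
gripper_force: 0.7
```

Call:
jog_arm([
  {"claw": 1, "tx": 0.007, "ty": -0.04, "tz": 0, "spin": -0.5},
  {"claw": 1, "tx": 0, "ty": 0, "tz": 0, "spin": 0},
])

```text
time_s: 22.25
tcp_pos: [0.5068, 0.0824, 0.0611]
tcp_rot: [0.0, 0.453, 0.892, 0.0]
ft_force: [1.1, -0.3, -0.7]
width: -0.0002
gripper_force: 0.5
```

```bash
python3 st.py top
```

```text
t 22.25 psi 126.1 radial mm 109.1 tang mm -21.3 z 0.0611 F [ 1.1 -0.3 -0.7] Ftan -0.7
top knob 30 310.7 258.1 [ 0.3612 -0.1296  0.0493] r 0.2227
  peg ang 3.9
  peg ang -114.9
```

Call:
jog_arm([
  {"claw": 1, "tx": 0.005, "ty": -0.03, "tz": 0, "spin": -0.3},
  {"claw": 1, "tx": 0, "ty": 0, "tz": 0, "spin": 0},
])

```text
time_s: 22.5
tcp_pos: [0.5063, 0.0821, 0.0611]
tcp_rot: [0.0, 0.451, 0.893, 0.0]
ft_force: [2.9, 2.2, -0.7]
width: 0.0002
gripper_force: 1.2
```

Call:
jog_arm([
  {"claw": 1, "tx": 0.005, "ty": -0.03, "tz": 0, "spin": -0.3},
  {"claw": 1, "tx": 0, "ty": 0, "tz": 0, "spin": 0},
])

```text
time_s: 22.7
tcp_pos: [0.506, 0.082, 0.0611]
tcp_rot: [0.001, 0.448, 0.894, 0.001]
ft_force: [3.5, 3.5, -1.6]
width: 0.0
gripper_force: 2.5
```

Call:
jog_arm([
  {"claw": 1, "tx": 0.005, "ty": -0.03, "tz": 0, "spin": -0.3},
  {"claw": 1, "tx": 0, "ty": 0, "tz": 0, "spin": 0},
])

```text
time_s: 22.9
tcp_pos: [0.5058, 0.082, 0.0612]
tcp_rot: [0.001, 0.446, 0.895, 0.001]
ft_force: [5.8, 5.3, -3.4]
width: -0.0003
gripper_force: 3.5
```

```bash
python3 st.py top
```

```text
t 22.9 psi 127.0 radial mm 109.1 tang mm -21.9 z 0.0612 F [ 5.8  5.3 -3.4] Ftan -7.8
top knob 30 310.7 258.1 [ 0.3611 -0.1295  0.05  ] r 0.2227
  peg ang 4.4
  peg ang -114.5
```

That's a clear rise, about 8 N with no movement: it is at the notch's firm stop with the plunger in. Backing off and lifting clear.

Call:
jog_arm([
  {"claw": 1, "tx": 0, "ty": 0.2, "tz": 0, "spin": 0},
  {"claw": 1, "tx": 0, "ty": 0.4, "tz": 0, "spin": 0},
  {"claw": 1, "tx": 0, "ty": 0.2, "tz": 0, "spin": 0},
  {"claw": 1, "tx": 0, "ty": 0, "tz": 0, "spin": 0},
  {"claw": 1, "tx": 0, "ty": 0, "tz": -0.5, "spin": 0},
])

```text
time_s: 23.45
tcp_pos: [0.5193, 0.0934, 0.0725]
tcp_rot: [-0.002, 0.446, 0.895, -0.001]
ft_force: [-0.2, -0.3, -0.3]
width: 0.0002
gripper_force: 0.0
```

Call:
jog_arm([
  {"claw": 1, "tx": 0, "ty": 0, "tz": -1, "spin": 0},
  {"claw": 1, "tx": 0, "ty": 0, "tz": -1, "spin": 0},
  {"claw": 1, "tx": 0, "ty": 0, "tz": -1, "spin": 0},
  {"claw": 1, "tx": 0, "ty": 0, "tz": -1, "spin": 0},
  {"claw": 1, "tx": 0, "ty": 0, "tz": 0, "spin": 0},
])

```text
time_s: 23.95
tcp_pos: [0.5223, 0.0933, 0.1779]
tcp_rot: [0.003, 0.446, 0.895, 0.002]
ft_force: [0.8, -0.4, -0.3]
width: 0.0
gripper_force: 0.0
```

```bash
python3 st.py top side 2>/dev/null
python3 - <<'E'
from h import *
im,_=camera('side'); cv2.imwrite('pics/fin.png',cv2.resize(im[90:350,100:360],None,fx=2.2,fy=2.2))
E
```

```text
t 23.95 psi 127.0 radial mm 108.2 tang mm -41.9 z 0.1779 F [ 0.8 -0.4 -0.3] Ftan -0.4
top knob 30 310.7 258.1 [ 0.3612 -0.1296  0.0494] r 0.2227
  peg ang 4.2
  peg ang -114.8
side knob 26 339.0 214.7 [ 0.3568 -0.1277  0.0487] r 0.2255
  peg ang -117.1
  peg ang 127.1
```

View pics/fin.png

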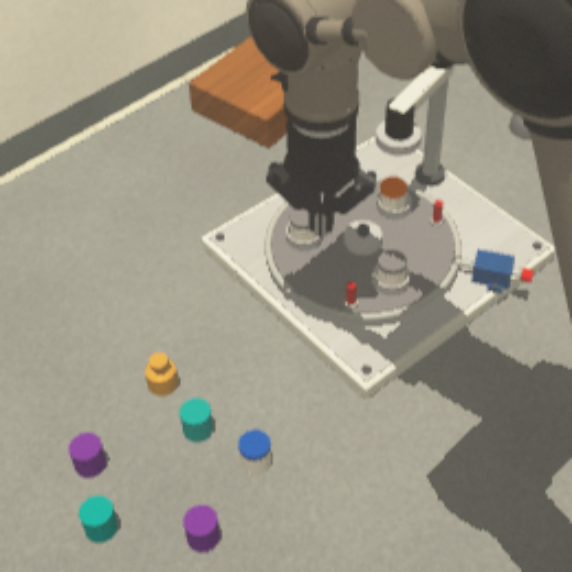

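The final view shows the orange-lidded jar upright in its cup at (393,193), under the head at (398,135). The knob is drawn in at (527,275), the other jars and the weight have not moved, and the arm is clear.

```bash
python3 -c "
from rig import workorder
print(workorder.finish_job())"
```

```text
the job is handed in; nothing more can be done
None
```

The orange-lidded jar stands upright in the carousel cup at the station under the camera head, the spring plunger is in its notch (knob drawn in about 7.4 mm), the arm is clear, and the job is handed in.

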